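# Pack the sliding-cover travel case on the dresser

## Task

Pack the travel case for a trip: lift the lid off the white bowl by its knob and set it down on the bare table beside, slide the case's cover all the way back, and put every round balm tin from the bowl and every pocket atomiser from the mirror tray flat into the case, each seated in a recess of its own shape. Then slide the cover fully shut, put the lid back on the empty bowl so that it sits down in the rim, and leave the ornaments on the tray as they are.

Things in the scene. Friction and masses are not known exactly. Their poses are not given: they have to be found in the camera images.
- tin_a_mid (a point): Centre (half-way up) of a round aluminium balm tin, a plain cylinder 40 mm in diameter and 26 mm tall, 50 g, its z axis along the cylinder. Starts standing flat on the floor of the bowl, hidden under the lid. Two or three such tins are present.
- tin_b_mid (a point): Centre (half-way up) of a round aluminium balm tin, a plain cylinder 40 mm in diameter and 26 mm tall, 50 g, its z axis along the cylinder. Starts standing flat on the floor of the bowl, hidden under the lid. Two or three such tins are present.
- tin_c_mid (a point): Centre (half-way up) of a round aluminium balm tin, a plain cylinder 40 mm in diameter and 26 mm tall, 50 g, its z axis along the cylinder. Starts standing flat on the floor of the bowl, hidden under the lid. Two or three such tins are present.
- atomiser_a_mid (a point): Centre of a pocket perfume atomiser, a bar 58 x 24 x 24 mm (aluminium body, dark cap), 45 g, lying on its side; its x axis runs along the 58 mm length, z across it (upward at the start). Starts lying on the clear right-hand part of the mirror tray, whose surface is 8 mm above the table. One or two of them are present.
- atomiser_b_mid (a point): Centre of a pocket perfume atomiser, a bar 58 x 24 x 24 mm (aluminium body, dark cap), 45 g, lying on its side; its x axis runs along the 58 mm length, z across it (upward at the start). Starts lying on the clear right-hand part of the mirror tray, whose surface is 8 mm above the table. One or two of them are present.
- bowl: White stoneware bowl, heavy, does not move. Origin at the centre of its underside, z up. Outside 168 mm across at the rim, 46 mm tall; inside about 144 mm across at the floor and 156 mm at the rim; inner floor 8 mm above the table. The tins stand about 38 mm from its centre line.
- lid: The bowl's loose white stoneware lid, about 200 g. Origin at the centre of its underside, z up. A disc 170 mm across and 9 mm thick over a plug 144 mm across and 5 mm deep, which drops inside the bowl's rim with about 6 mm play all round. The origin is 41 mm above the table when the lid is on the bowl, 0 when it stands on the table.
- lid_knob (a point): Centre of the turned knob on top of the lid, on its axis, 28 mm above the lid's underside; z axis as the lid's. The knob is 24 mm in diameter at this height, its top 12 mm above this point and its foot 14 mm below it. This point is 69 mm above the table with the lid on the bowl, 28 mm with the lid standing on the table.
- case: Low light-wood travel case, fixed. Origin at the centre of its underside; x = the way the cover slides open, y across, z up. Outside x -77 to 89, y -81 to 81, walls to z = 50 mm (the +x end wall 38 mm: the cover passes over it). Inside x -71 to 71, y -75 to 75 mm. A dark insert, top at z = 14 mm, has five recesses with floors at z = 6 mm. Underside of the cover at z = 38 mm.
- cover (a joint): Travel of the flat sliding cover in m: 0 = shut against the front wall, 0.138 = fully open (slid along the case's +x, off the recesses, out over the low end wall). It slides with about 1 to 2 N and stays where it is left. May start slightly open.
- cover_pull (a point): Centre of the dark wooden pull bar on top of the cover, 10 mm thick along the case's x, 70 mm long along y and 18 mm high (9 mm above and below this point; the cover's top face is at its foot, 44.5 mm above the table). It moves with the cover; when the cover is shut it lies at x = -35 mm in the case's frame, and at +103 mm when fully open.
- tin_recess_0 (a point): Centre of the floor of a square recess, 47 x 47 mm and 8 mm deep, that takes one tin. Axes as the case's.
- tin_recess_1 (a point): Centre of the floor of a square recess, 47 x 47 mm and 8 mm deep, that takes one tin. Axes as the case's.
- tin_recess_2 (a point): Centre of the floor of a square recess, 47 x 47 mm and 8 mm deep, that takes one tin. Axes as the case's.
- long_recess_0 (a point): Centre of the floor of a long recess, 30 mm along the case's x by 66 mm along its y, 8 mm deep, that takes one atomiser lying along the case's y. Axes as the case's.
- long_recess_1 (a point): Centre of the floor of a long recess, 30 mm along the case's x by 66 mm along its y, 8 mm deep, that takes one atomiser lying along the case's y. Axes as the case's.
- tray: Round mirror tray, fixed, 340 mm across, flat, without a rim; mirror surface 8 mm above the table. Origin at the centre of its underside. Four ornaments stand on its left part (larger y).
- oval_bottle: Perfume bottle of oval plan, 64 x 30 mm, with a gold cap, 120 mm tall; stands on the left part of the tray; leave it alone. Origin at the centre of its underside.
- incense_holder: Green ceramic incense holder, a dish 80 mm across with a stub in the middle, 36 mm tall; stands on the left part of the tray; leave it alone. Origin at the centre of its underside.
- watch_stand: Grey hard-silicone watch stand, base 54 x 50 mm, 99 mm tall; stands on the left part of the tray; leave it alone. Origin at the centre of its underside.
- flip_jar: Glass cylinder with a flip-top lid, 60 mm across, 99 mm tall; stands on the left part of the tray; leave it alone. Origin at the centre of its underside.
Mind the look-alikes: they are no part of the job. What is shaped like the part that bears atomiser_b_mid but green or purple is not meant. What is shaped like the part that bears atomiser_a_mid but purple is not meant.

How it is judged:
On the way, in this order (a step that is already met when the one before it is completed fails the run):
1. the lid has been set down on the table clear of the bowl and the cover is slid back, both at once (horizontal distance between lid_knob and bowl above 0.15 m and height (world z) of lid_knob below 0.05 m and linear speed of lid below 0.03 m/s and value of joint cover above 0.12 m), for 0.2 s.
2. with the cover still back, every tin and atomiser present is seated in a recess of the case ((horizontal distance between tin_a_mid and tin_recess_0 below 0.009 m or horizontal distance between tin_a_mid and tin_recess_1 below 0.009 m or horizontal distance between tin_a_mid and tin_recess_2 below 0.009 m) and z of tin_a_mid in the frame of case between 0.01 and 0.0225 m and (horizontal distance between tin_b_mid and tin_recess_0 below 0.009 m or horizontal distance between tin_b_mid and tin_recess_1 below 0.009 m or horizontal distance between tin_b_mid and tin_recess_2 below 0.009 m) and z of tin_b_mid in the frame of case between 0.01 and 0.0225 m and (horizontal distance between tin_c_mid and tin_recess_0 below 0.009 m or horizontal distance between tin_c_mid and tin_recess_1 below 0.009 m or horizontal distance between tin_c_mid and tin_recess_2 below 0.009 m) and z of tin_c_mid in the frame of case between 0.01 and 0.0225 m and (horizontal distance between atomiser_a_mid and long_recess_0 below 0.009 m or horizontal distance between atomiser_a_mid and long_recess_1 below 0.009 m) and z of atomiser_a_mid in the frame of case between 0.01 and 0.0215 m and (horizontal distance between atomiser_b_mid and long_recess_0 below 0.009 m or horizontal distance between atomiser_b_mid and long_recess_1 below 0.009 m) and z of atomiser_b_mid in the frame of case between 0.01 and 0.0215 m and value of joint cover above 0.1 m), for 0.2 s.
At the end, for the whole second after the job is handed in: Each tin present lies in a square recess and each atomiser in a long one (centre within 9 mm of the recess centre, on its floor), the cover is shut within 4 mm, the lid sits level in the bowl rim (within 12 mm of centre, height within 4 mm), all at rest ((horizontal distance between tin_a_mid and tin_recess_0 below 0.009 m or horizontal distance between tin_a_mid and tin_recess_1 below 0.009 m or horizontal distance between tin_a_mid and tin_recess_2 below 0.009 m) and z of tin_a_mid in the frame of case between 0.01 and 0.0225 m and (horizontal distance between tin_b_mid and tin_recess_0 below 0.009 m or horizontal distance between tin_b_mid and tin_recess_1 below 0.009 m or horizontal distance between tin_b_mid and tin_recess_2 below 0.009 m) and z of tin_b_mid in the frame of case between 0.01 and 0.0225 m and (horizontal distance between tin_c_mid and tin_recess_0 below 0.009 m or horizontal distance between tin_c_mid and tin_recess_1 below 0.009 m or horizontal distance between tin_c_mid and tin_recess_2 below 0.009 m) and z of tin_c_mid in the frame of case between 0.01 and 0.0225 m and (horizontal distance between atomiser_a_mid and long_recess_0 below 0.009 m or horizontal distance between atomiser_a_mid and long_recess_1 below 0.009 m) and z of atomiser_a_mid in the frame of case between 0.01 and 0.0215 m and (horizontal distance between atomiser_b_mid and long_recess_0 below 0.009 m or horizontal distance between atomiser_b_mid and long_recess_1 below 0.009 m) and z of atomiser_b_mid in the frame of case between 0.01 and 0.0215 m and value of joint cover below 0.004 m and horizontal distance between lid_knob and bowl below 0.012 m and height (world z) of lid_knob below 0.073 m and angle between lid_knob's own z axis and vertical below 0.06 rad and linear speed of each of tin_a, tin_b, tin_c, atomiser_a, atomiser_b, lid below 0.02 m/s); the robot touches nothing.
It fails at once if an ornament on the tray is shifted by more than 30 mm or knocked over (distance of any of oval_bottle, incense_holder, watch_stand, flip_jar from where it was at the start of the episode above 0.03 m or angle between any of oval_bottle, incense_holder, watch_stand, flip_jar's own z axis and vertical above 0.5 rad).
Of tin_a, tin_b, tin_c, atomiser_a, atomiser_b only 4 to 5 are there at a start; the rules pass over those that are not, and their reading is None.
At some moment in a run one of atomiser_a, atomiser_b, lid may be knocked a few centimetres aside while the robot is not near it.
Once in a run the grip may slacken for a moment while it holds something.
It also fails if it takes over 200 s, if anything falls off the work surface, if the arm or the gripper's body presses on something with over 40 N, if the wrist force passes 120 N, or if a joint passes its speed limit or range.

## Robot

A 6-joint arm with a two-finger parallel gripper is mounted at the origin on the work surface. World frame = base frame: x ahead of the robot, y to its left, z up, the work surface at z = 0. Lengths are in m, angles in rad, forces in N, time in s.
With the tool pointing down it reaches from about 0.3 to 0.875 m from the base axis. Payload 4.2 kg.
Tool frame: the origin (TCP) lies at the very end of the fingers, on their centre line; the grasp point (between the pads) lies 19 mm behind it; z points along the fingers, y is the line along which they close (so a half turn about z gives the same grasp; the last joint's range is limited). The gripper opens to 85 mm and grips with 20 to 120 N. Pads are 22 mm wide; open, the fingers measure 114 mm over their backs; the gripper's body (76 mm by 85 mm) begins 54 mm behind the grasp point. The pads swing forward as they close: fully open they stand 13 mm farther back than shut.
Start: joints at [-1.361, 0.32, 1.565, -0, 1.257, -0.02], TCP at [0.131, -0.56, 0.231] pointing down, gripper open.
Joint ranges: [-3.11, 3.11], [-0.84, 2.01], [0.21, 2.61], [-1.34, 4.49], [0.05, 2.63], [-2.56, 2.56]. Speed limits (rad/s): [2.57, 2.57, 3.14, 3.14, 3.14, 3.14].

## Interface

Orientations are given as a unit quaternion [x, y, z, w].
In Python, from cell import bot, get_image, hand_in gives the robot as it stands.
- The arm moves only by the shell command python3 -m crank 'ROWS' [OPENING] [FORCE]. ROWS is text: rows parted by semicolons, each of 4 numbers parted by spaces: the shift along the tool's x, y, z in m, then the turn about the tool's z in rad. A call has 1 to 5 rows; each row is the pose to reach, as a shift and turn from the pose commanded when the call began, along the tool's axes at that moment; what a row does not reach only later rows make up. A row lasts 1/10 s, in which the tool goes at most 50 mm and 8.59 degrees, less where a joint would pass 70% of its speed; a pose out of reach is approached as far as the arm can. A call with a gripper value outside its range is refused whole. OPENING is the opening, from 0 (shut) to 1 (fully open), set as the call begins (- or left out, the last holds). The fingers move at their own pace and stop on an object; FORCE is the grip in N (left out, the last holds). Time passes only in rows, so rows that repeat a pose let the fingers close. It gives the time, the measured TCP pose, the force, the opening and the grip force at its end, in the units of the state.
- bot.sense(): the state, without advancing time (a new reading comes with each control period).
- get_image(name): name is "scene" or "top"; returns a dict with "frame" (400x640x3 uint8, blue, green, red), "depth" (400x640 float32, m along the optical axis (not along the pixel's ray), 0 where there is no reading), "mtx" (3x3 intrinsics, pixels), "k1" (the pictures are not rectified: a ray, as slopes to the right and down, at radius r is drawn at 1 + k1 r^2 times it, then the intrinsics apply), "rvec" (rotation vector, rad) and "tvec" (3), from world to camera coordinates, as OpenCV has them. Camera axes: x right, y down, z forward; pixel columns grow to the right and rows downward; lengths in m; the calibration is good to about 2 mm. A picture is of the moment at which its call begins.
- hand_in(): hands the job in; it is judged then, once.
The state is a dict: "time_s": time; "joint_pos": joint angles; "joint_vel": joint speeds; "effort": joint torques, N m; "ee_pos": TCP position; "orientation": TCP orientation; "wrist_force": force on the tool from outside, world axes, zero at the start; "torque": the same for the moment, N m; "finger_gap": opening from 0.0 (shut) to 1.0 (fully open); "gripper_force": force on a finger pad.
Only numpy, scipy, OpenCV 4.12 (cv2) and the standard library are available. Lean on these libraries where they do the work, as an engineer would, in place of code of your own. Each camera call takes 0.05 s, during which the arm holds its last target. There are 200 camera calls.

## Working session

There is one attempt and no reset: what is moved stays moved. The work goes in short steps, Python scripts to look and compute and a shell command to move; the robot and the scene stay as the last step left them, time stands still between calls to the robot, and variables do not carry over. Pictures are saved under pics/ and viewed, at most 14 in all, crops included, and the job is handed in when it is done.

```bash
ls; mkdir -p pics
cat > h.py <<'E'
import numpy as np, cv2
from cell import bot, get_image, hand_in
from scipy.spatial.transform import Rotation as R
def shot(n,save=None):
    d=get_image(n)
    if save: cv2.imwrite('pics/'+save,d['frame'])
    return d
def ray(d,uv):
    K=d['mtx'];p=np.linalg.inv(K)@np.array([uv[0],uv[1],1.0]);xd=p[:2];x=xd.copy()
    for _ in range(30): x=xd/(1+d['k1']*(x@x))
    Rm=cv2.Rodrigues(np.array(d['rvec'],float))[0];t=np.array(d['tvec'],float).ravel()
    return -Rm.T@t, Rm.T@np.array([x[0],x[1],1.0])
def onz(d,uv,z):
    c,r=ray(d,uv);return c+r*(z-c[2])/r[2]
def pt(d,uv):
    c,r=ray(d,uv);return c+r*float(d['depth'][int(round(uv[1])),int(round(uv[0]))])
def cloud(d):
    """world xyz per pixel"""
    h,w=d['depth'].shape;K=d['mtx'];u,v=np.meshgrid(np.arange(w),np.arange(h))
    xd=np.stack([(u-K[0,2])/K[0,0],(v-K[1,2])/K[1,1]],-1);x=xd.copy()
    for _ in range(20): x=xd/(1+d['k1']*(x**2).sum(-1,keepdims=True))
    P=np.concatenate([x,np.ones((h,w,1))],-1)*d['depth'][...,None]
    Rm=cv2.Rodrigues(np.array(d['rvec'],float))[0];t=np.array(d['tvec'],float).ravel()
    return (P-t)@Rm
def go(x,y,z=None,tooldir=None):
    """shift in tool axes to world target; tooldir = world angle wanted for tool y (mod pi)"""
    s=bot.sense();q=R.from_quat(s['orientation']).as_matrix();p=np.array(s['ee_pos'])
    dw=np.array([x,y,p[2] if z is None else z])-p
    print('tcp',p.round(4),'tool shift',(q.T@dw).round(4))
    ya=np.arctan2(q[1,1],q[0,1]);print('tool y ang',ya.round(3),'j6',round(s['joint_pos'][5],3))
    if tooldir is not None:
        e=(tooldir-ya+np.pi/2)%np.pi-np.pi/2
        print('turn about tool z',-e)  # tool z down
E
python3 - <<'E'
from h import *
s=bot.sense();print(s)
for n in('scene','top'):
    d=shot(n,n+'0.png');print(n,d['mtx'],d['k1'],ray(d,(320,200)))
E
```

```text
pics
{'time_s': 0.0, 'joint_pos': array([-1.36098792e+00,  3.20277897e-01,  1.56570060e+00,  6.44322836e-06,
        1.25738151e+00, -1.99915507e-02]), 'joint_vel': array([ 0.00012656,  0.00033051, -0.00199167, -0.00012341,  0.00053335,
       -0.00039347]), 'effort': array([ 1.87597361e-03, -4.15524173e+01, -2.34159636e+01,  1.46470593e-04,
        8.25662777e-03, -1.58969124e-05]), 'ee_pos': array([ 0.13088163, -0.55940919,  0.23048192]), 'orientation': array([ 9.93405983e-01,  1.14646291e-01, -8.06922364e-05, -8.79987328e-04]), 'wrist_force': array([-0.5939438 , -0.28003345, -0.23135079]), 'torque': array([-0.05914162,  0.02512282,  0.03066999]), 'gripper_force': 0.0, 'finger_gap': 1.0019739720574172}
scene [[461.96916284   0.         309.28301422]
 [  0.         461.96916284 193.76364866]
 [  0.           0.           1.        ]] -0.024757606384366727 (array([1.40549166, 0.82043008, 0.92004093]), array([-0.62273364, -0.51423792, -0.59032415]))
top [[429.13103263   0.         316.46991239]
 [  0.         429.13103263 205.77112798]
 [  0.           0.           1.        ]] -0.04219510798462707 (array([0.32872276, 0.04910437, 1.08774778]), array([ 0.23266116,  0.02131913, -0.97245196]))
```

View pics/top0.png

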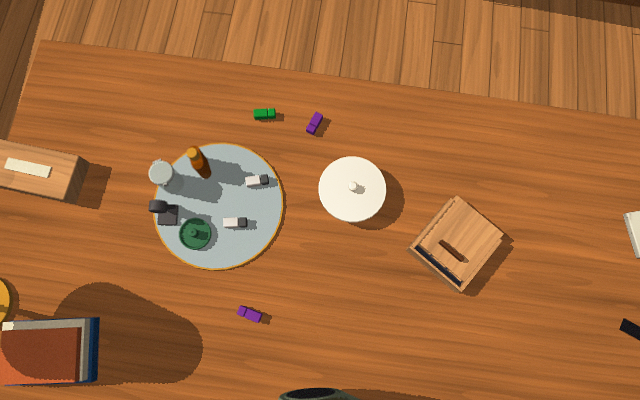

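View pics/scene0.png

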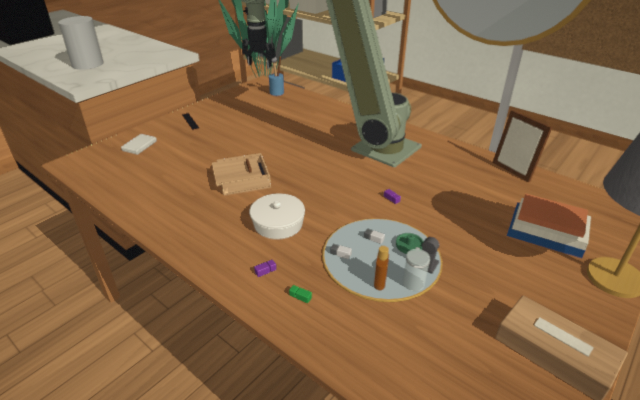

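The top view shows two white/dark-cap atomisers at (257,181) and (235,223) on the tray, the lidded bowl at (352,189) with its knob at (353,187), and the case at (460,245) with its pull at (453,251). Look-alikes are green (264,114), purple (315,123) and purple (250,314). All three lie off the tray and are the wrong colour, so only the two on the tray fit. Next I'll confirm that in a crop and measure.

Run:
```python
from h import *
d=shot('top');f=d['frame']
a=cv2.resize(f[150:270,140:300],None,fx=4,fy=4,interpolation=cv2.INTER_CUBIC)
cv2.imwrite('pics/tray.png',a)
c=cv2.resize(f[180:300,395:525],None,fx=5,fy=5,interpolation=cv2.INTER_CUBIC);cv2.imwrite('pics/case.png',c[:600])
P=cloud(d)
# atomisers: height 0.024..0.04 on tray right part
H=P[...,2]
m=((H>0.022)&(H<0.045)).astype(np.uint8); m[:, :225]=0; m[:,285:]=0; m[:150]=0; m[270:]=0
n,l,st,ce=cv2.connectedComponentsWithStats(m)
for i in range(1,n):
    if st[i,4]>40:
        q=P[l==i]; q2=q[q[:,2]>np.median(q[:,2])-0.004]
        r=cv2.minAreaRect((q2[:,:2]*1000).astype(np.float32));print('ato',ce[i],st[i,4],q2.mean(0).round(4),r)
# tray check, lid, knob
m=((H>0.045)&(H<0.056)).astype(np.uint8); m[:,:310]=0;m[:,395:]=0;m[:140]=0;m[240:]=0
q=P[m>0];e=cv2.minEnclosingCircle((q[:,:2]*1000).astype(np.float32));print('lid',np.median(q[:,2]),e,q.mean(0))
m=((H>0.074)&(H<0.09)).astype(np.uint8); m[:,:310]=0;m[:,395:]=0;m[:140]=0;m[240:]=0
q=P[m>0];print('knob',len(q),q.mean(0),q[:,:2].min(0),q[:,:2].max(0))
s=np.s_[180:300,395:525]
Hc=H[s];Q=P[s]
for lo,hi in((0.041,0.047),(0.047,0.056),(0.057,0.068)):
    q=Q[(Hc>lo)&(Hc<hi)];print(lo,len(q),q.mean(0),cv2.minAreaRect((q[:,:2]*1000).astype(np.float32)))
q=Q[(Hc>0.03)&(Hc<0.055)];print('all',cv2.minAreaRect((q[:,:2]*1000).astype(np.float32)))
```

```text
ato [256.43693694 179.56306306] 222 [0.6116 0.2416 0.0332] ((611.6895141601562, 241.18072509765625), (24.863975524902344, 58.179344177246094), 15.986769676208496)
ato [235.19178082 221.62100457] 219 [0.496  0.2753 0.0327] ((496.3753662109375, 274.1843566894531), (23.953399658203125, 52.891300201416016), 9.413893699645996)
lid 0.054945429373269544 ((618.536376953125, -2.769594192504883), 85.33641052246094) [6.14042813e-01 3.56151702e-04 5.45965789e-02]
knob 74 [ 0.61697315 -0.00269377  0.08058453] [ 0.6066728  -0.01336436] [0.62934943 0.00863194]
0.041 2819 [ 0.53273852 -0.28536659  0.04486962] ((524.344970703125, -276.4937744140625), (161.84288024902344, 187.19384765625), 57.20682907104492)
0.047 1489 [ 0.51785747 -0.27253832  0.04945197] ((523.085205078125, -276.50970458984375), (164.34817504882812, 184.98666381835938), 56.66181564331055)
0.057 129 [ 0.49693632 -0.25858624  0.06292605] ((497.8033142089844, -258.8906555175781), (69.98463439941406, 11.635852813720703), 56.90123748779297)
all ((524.0626831054688, -277.1462707519531), (164.35891723632812, 187.43344116210938), 56.66181564331055)
```

View pics/tray.png

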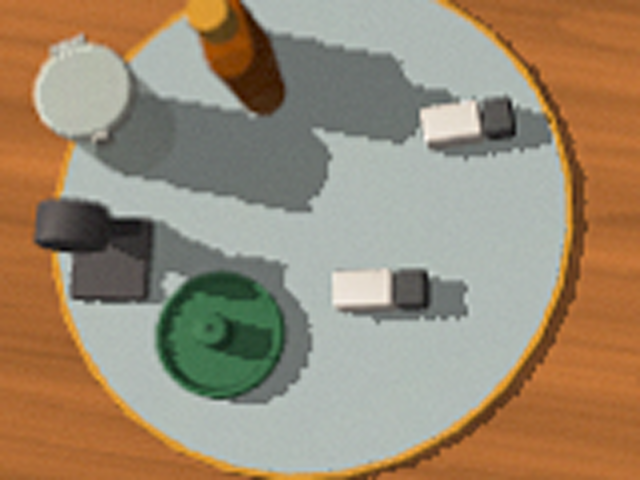

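View pics/case.png

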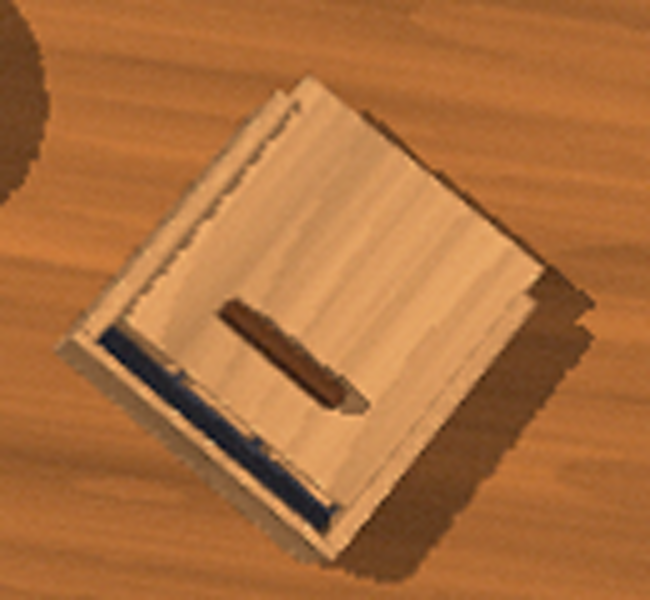

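Crop: the two tray pieces are white with a dark cap, so they are the atomisers. The case's cover is about 20 mm open, with the dark insert strip showing at its lower-left front, so case +x points to world −33°. I'll open the cover first.

Run:
```python
from h import *
go(0.498,-0.259,0.15,np.radians(-33.2))
```

```text
tcp [ 0.1309 -0.5595  0.2307] tool shift [ 0.4259 -0.2089  0.081 ]
tool y ang -1.341 j6 -0.02
turn about tool z -0.7615813134279263
```

```bash
python3 -m crank '0.045 -0.02 0.01 -0.14; 0.09 -0.04 0.02 -0.28; 0.13 -0.065 0.03 -0.42; 0.175 -0.085 0.04 -0.56; 0.21 -0.105 0.04 -0.7' 0.6 25
python3 - <<'E'
from h import *
go(0.498,-0.259,0.1,np.radians(-33.2))
E
```

```text
time_s: 0.65
ee_pos: [0.3126, -0.4075, 0.1898]
orientation: [0.892, 0.451, -0.0, -0.001]
wrist_force: [1.1, 0.1, -0.2]
finger_gap: 0.604
gripper_force: 0.0
tcp [ 0.3126 -0.4075  0.1898] tool shift [0.2294 0.0615 0.0899]
tool y ang -0.635 j6 -0.304
turn about tool z -0.055299790923722725
```

```bash
python3 -m crank '0.045 0.013 0 -0.055; 0.09 0.026 0 -0.055; 0.14 0.038 0 -0.055; 0.185 0.05 0 -0.055; 0.23 0.062 0 -0.055' >/dev/null; python3 -m crank '0 0 0.045 0; 0 0 0.09 0; 0 0 0.09 0'
python3 - <<'E'
from h import *
d=shot('top')
c=cv2.resize(d['frame'][180:300,395:525],None,fx=4,fy=4,interpolation=cv2.INTER_CUBIC);cv2.imwrite('pics/pull.png',c)
go(0.498,-0.259,0.05,np.radians(-33.2))
E
```

```text
time_s: 1.45
ee_pos: [0.4949, -0.2598, 0.0957]
orientation: [0.881, 0.473, -0.004, -0.006]
wrist_force: [-0.3, 1.0, -0.6]
finger_gap: 0.6
gripper_force: 0.0
tcp [ 0.497  -0.2613  0.099 ] tool shift [ 0.0025 -0.0001  0.049 ]
tool y ang -0.586 j6 0.081
turn about tool z -0.006181673089009632
```

View pics/pull.png

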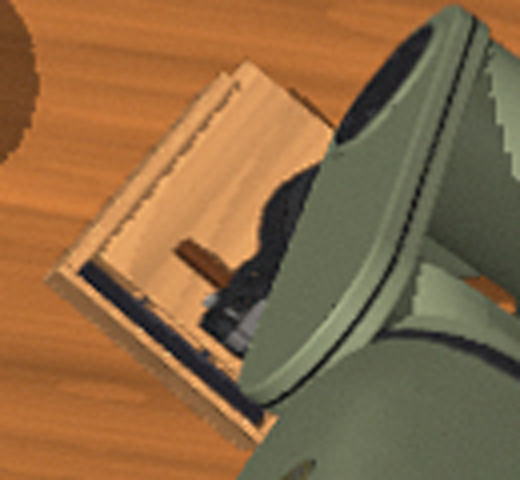

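The fingers straddle the bar, so descend and grip.

```bash
python3 -m crank '0.002 0 0.025 0; 0.002 0 0.049 0; 0.002 0 0.049 0; 0.002 0 0.049 0'; python3 -m crank '0 0 0 0;0 0 0 0;0 0 0 0;0 0 0 0;0 0 0 0' 0 30
python3 - <<'E'
from h import *
go(0.512+0.103*.837,-0.268-.103*.547)
E
```

```text
time_s: 1.9
ee_pos: [0.5009, -0.2619, 0.0544]
orientation: [0.881, 0.472, 0.001, 0.001]
wrist_force: [0.5, 0.1, 0.2]
finger_gap: 0.597
gripper_force: 0.0
time_s: 2.4
ee_pos: [0.5004, -0.2613, 0.0536]
orientation: [0.881, 0.473, 0.0, 0.001]
wrist_force: [-1.3, 0.0, 6.2]
finger_gap: 0.105
gripper_force: 33.4
tcp [ 0.5004 -0.2613  0.0536] tool shift [0.0015 0.1164 0.0002]
tool y ang -0.586 j6 0.085
```

```bash
python3 -m crank '0 0.01 -0.002 0; 0 0.025 -0.002 0; 0 0.05 -0.002 0; 0 0.075 -0.002 0; 0 0.1 -0.002 0';python3 -m crank '0 0.01 0 0; 0 0.018 0 0; 0 0.02 0 0;0 0.02 0 0;0 0.02 0 0'; python3 -m crank '0 0 0 0;0 0 0 0; 0 0 -0.04 0;0 0 -0.08 0;0 0 -0.1 0' 0.5
```

```text
time_s: 2.9
ee_pos: [0.5836, -0.3162, 0.0537]
orientation: [0.881, 0.473, -0.0, -0.001]
wrist_force: [-0.3, 1.8, 0.2]
finger_gap: 0.101
gripper_force: 32.6
time_s: 3.4
ee_pos: [0.5964, -0.3247, 0.0537]
orientation: [0.881, 0.473, -0.002, -0.004]
wrist_force: [-5.7, 5.8, 2.7]
finger_gap: 0.101
gripper_force: 32.9
time_s: 3.9
ee_pos: [0.6016, -0.3285, 0.1588]
orientation: [0.881, 0.473, 0.002, 0.003]
wrist_force: [-0.4, -0.7, 0.8]
finger_gap: 0.501
gripper_force: 0.0
```

Run:
```python
from h import *
go(0.618,-0.003,0.17,0)
```

```text
tcp [ 0.6016 -0.3285  0.1588] tool shift [ 0.2802 -0.1663 -0.0124]
tool y ang -0.586 j6 0.07
turn about tool z -0.5861037367671149
```

```bash
python3 -m crank '0.046 -0.028 0 0; 0.092 -0.056 0 0; 0.14 -0.083 0 0; 0.186 -0.111 0 0; 0.23 -0.139 0 0' 0.8; python3 -m crank '0.025 -0.014 0 0; 0.05 -0.0275 0 0; 0.05 -0.0275 0 0; 0.05 -0.0275 0 0'
python3 - <<'E'
from h import *
d=shot('top');P=cloud(d);H=P[...,2]
s=np.s_[175:310,380:545]
c=cv2.resize(d['frame'][s],None,fx=4,fy=4,interpolation=cv2.INTER_CUBIC);cv2.imwrite('pics/case2.png',c)
go(0.618,-0.003,0.058)
E
```

```text
time_s: 4.4
ee_pos: [0.6112, -0.0759, 0.1549]
orientation: [0.881, 0.473, 0.001, 0.001]
wrist_force: [0.6, 0.3, -0.5]
finger_gap: 0.799
gripper_force: 0.0
time_s: 4.8
ee_pos: [0.6159, -0.0205, 0.1547]
orientation: [0.881, 0.473, 0.0, 0.001]
wrist_force: [-0.7, -0.3, 0.2]
finger_gap: 0.799
gripper_force: 0.0
tcp [ 0.6158 -0.0212  0.1546] tool shift [ 0.0164 -0.0083  0.0966]
tool y ang -0.586 j6 0.533
```

View pics/case2.png

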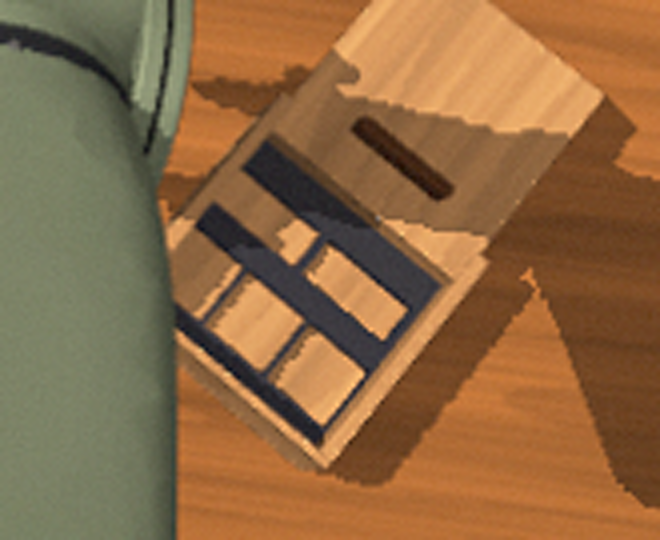

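Cover is fully open: three square recesses on the front row (e.g. crop px (253,320), (318,375)) and two long ones behind (e.g. (360,290)). I'll measure them once the arm is clear. Next, take the lid.

```bash
python3 -m crank '0.016 -0.008 0.03 0; 0.016 -0.008 0.06 0; 0.016 -0.008 0.085 0; 0.016 -0.008 0.096 0;0.016 -0.008 0.096 0';python3 -m crank '0 0 0 0;0 0 0 0;0 0 0 0;0 0 0 0' 0 60;  python3 -m crank '0 0 -0.005 0;0 0 -0.015 0;0 0 -0.035 0;0 0 -0.055 0;0 0 -0.055 0';python3 - <<'E'
from h import *
go(0.4,0.02,0.058)
E
```

```text
time_s: 5.35
ee_pos: [0.6168, -0.004, 0.0569]
orientation: [0.882, 0.472, -0.001, -0.001]
wrist_force: [-0.3, 0.3, -0.1]
finger_gap: 0.799
gripper_force: 0.0
time_s: 5.75
ee_pos: [0.6184, -0.003, 0.0599]
orientation: [0.881, 0.473, 0.001, 0.001]
wrist_force: [-0.7, -0.2, 6.3]
finger_gap: 0.258
gripper_force: 58.8
time_s: 6.25
ee_pos: [0.6198, -0.0029, 0.1165]
orientation: [0.881, 0.473, 0.003, 0.002]
wrist_force: [0.6, -0.5, -1.4]
finger_gap: 0.261
gripper_force: 58.9
tcp [ 0.6198 -0.0029  0.1165] tool shift [-0.1026 -0.1961  0.0571]
tool y ang -0.586 j6 0.563
```

```bash
python3 -m crank '-0.01 -0.02 -0.01 0;-0.03 -0.06 -0.01 0;-0.05 -0.1 -0.01 0;-0.07 -0.14 -0.01 0;-0.09 -0.17 -0.01 0'; python3 -m crank '-0.008 -0.016 0 0;-0.013 -0.026 0.01 0;-0.013 -0.026 0.04 0;-0.013 -0.026 0.07 0;-0.013 -0.026 0.09 0'
python3 - <<'E'
from h import *
go(0.4,0.02,0.0195);print(bot.sense()['wrist_force'])
E
```

```text
time_s: 6.75
ee_pos: [0.4228, 0.0165, 0.1224]
orientation: [0.881, 0.473, -0.001, -0.001]
wrist_force: [2.0, -0.5, -1.1]
finger_gap: 0.256
gripper_force: 59.2
time_s: 7.25
ee_pos: [0.3961, 0.0197, 0.0316]
orientation: [0.881, 0.473, -0.001, -0.0]
wrist_force: [-0.3, 0.5, -1.9]
finger_gap: 0.255
gripper_force: 59.2
tcp [0.3961 0.0197 0.0316] tool shift [0.0025 0.0031 0.0121]
tool y ang -0.586 j6 0.607
[-0.26002652  0.47914097 -1.89075991]
```

```bash
python3 -m crank '0 0 0 0;0 0 0 0; 0 0 0.004 0;0 0 0.008 0; 0 0 0.008 0'
```

```text
time_s: 7.75
ee_pos: [0.3975, 0.0197, 0.0254]
orientation: [0.881, 0.473, 0.0, 0.0]
wrist_force: [-0.8, 0.5, -1.7]
finger_gap: 0.259
gripper_force: 59.1
```

```bash
python3 -m crank '0 0 0.003 0;0 0 0.006 0; 0 0 0.007 0; 0 0 0.007 0'
```

```text
time_s: 8.15
ee_pos: [0.3976, 0.0197, 0.0189]
orientation: [0.881, 0.473, 0.0, 0.0]
wrist_force: [-1.5, -0.1, 7.6]
finger_gap: 0.257
gripper_force: 60.3
```

Touched down. Release, rise, retreat toward the robot, and take clear pictures of the bowl and case.

```bash
python3 -m crank '0 0 -0.001 0;0 0 -0.001 0;0 0 -0.001 0;0 0 -0.02 0;0 0 -0.06 0' 0.8; python3 -m crank '0 0 -0.05 0;-0.04 0.02 -0.06 0;-0.06 0.05 -0.06 0;-0.06 0.05 -0.06 0;-0.06 0.05 -0.06 0'
python3 - <<'E'
from h import *
d=shot('top');P=cloud(d);H=P[...,2]
cv2.imwrite('pics/top1.png',d['frame'])
m=((H>0.026)&(H<0.042)).astype(np.uint8); m[:,:315]=0;m[:,390:]=0;m[:145]=0;m[232:]=0
n,l,st,ce=cv2.connectedComponentsWithStats(m)
for i in range(1,n):
    if st[i,4]>40: q=P[l==i];print('tin',ce[i],st[i],q.mean(0).round(4),cv2.minEnclosingCircle((q[:,:2]*1000).astype(np.float32)))
# lid
m=(H>0.009)&(H<0.018);m[:, :300]=0;m[:,420:]=0;m[:230]=0
q=P[m];print('lid',cv2.minEnclosingCircle((q[:,:2]*1000).astype(np.float32)))
# recess floors in case frame
O=np.array([0.510,-0.268]);a=np.radians(-33.2);X=np.array([np.cos(a),np.sin(a)]);Y=np.array([-X[1],X[0]])
D=P[...,:2]-O;cx=D@X*1000;cy=D@Y*1000
hsv=cv2.cvtColor(d['frame'],cv2.COLOR_BGR2HSV)
ins=(abs(cx)<69)&(abs(cy)<73)&(H<0.03)&(H>-.005)
m=(ins&((hsv[...,0]<30)&(hsv[...,1]>60))).astype(np.uint8)
n,l,st,ce=cv2.connectedComponentsWithStats(m,connectivity=4)
for i in range(1,n):
    if st[i,4]>25:
        k=l==i;print('rec',ce[i].round(1),st[i,4],'x',np.percentile(cx[k],[1,50,99]).round(1),'y',np.percentile(cy[k],[1,50,99]).round(1),'z',np.median(H[k]).round(4))
k=(H>0.0475)&(H<0.054)&(abs(cx)<85)&(abs(cy)<85);
print('walls',cx[k].min(),cx[k].max(),cy[k].min(),cy[k].max(),np.percentile(cx[k],[2,98]),np.percentile(cy[k],[2,98]))
E
```

```text
time_s: 8.65
ee_pos: [0.3952, 0.0196, 0.0769]
orientation: [0.881, 0.473, -0.003, -0.002]
wrist_force: [0.5, -0.2, 0.1]
finger_gap: 0.798
gripper_force: 0.0
time_s: 9.15
ee_pos: [0.4056, -0.0583, 0.138]
orientation: [0.882, 0.472, -0.0, -0.0]
wrist_force: [-1.0, -0.1, -0.5]
finger_gap: 0.799
gripper_force: 0.0
tin [355.49070632 172.98141264] [321 160  61  45 269] [ 0.6646 -0.0077  0.0341] ((620.5692138671875, -1.394682765007019), 77.380126953125)
tin [355.25906736 176.16580311] [348 169  16  16 193] [ 0.6555 -0.0082  0.0354] ((655.9601440429688, -8.96480655670166), 20.109975814819336)
tin [334.30412371 190.21134021] [327 183  16  16 194] [0.6111 0.0399 0.035 ] ((612.0288696289062, 39.80375671386719), 19.996665954589844)
lid ((315.56817626953125, -66.31605529785156), 242.83741760253906)
rec [446.4 229.2] 296 x [17.7 35.  49.3] y [ 3.1 34.  66.3] z 0.0074
rec [430.1 237.3] 98 x [-24.4  -7.6   0.7] y [28.  54.6 67. ] z 0.0068
rec [468.2 247.4] 294 x [16.8 35.1 49.4] y [-69.2 -36.6  -4.8] z 0.0071
rec [446.5 255.5] 218 x [-45.3 -16.3  -0.5] y [-23.2  -9.5  20.7] z 0.0071
rec [458.5 268.3] 341 x [-46.5 -23.7  -1. ] y [-72.8 -50.6 -27.7] z 0.0069
walls -77.67161341632797 84.86866552919166 -82.73617562428109 81.83874790285284 [-76.04734118  83.15760829] [-81.32995295  80.51844605]
```

View pics/top1.png

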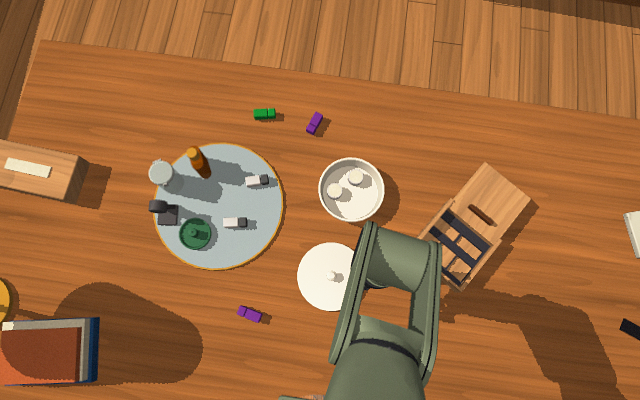

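Top view: two tins in the open bowl at (355,176) and (334,190), both reading z≈0.035 and 20 mm in radius. The lid is on the table at (330,276), and the recesses all read z≈0.007. So four objects are present. Tin A first, gripped tangentially (tool y ≈ −85°).

Run:
```python
from h import *
go(0.656,-0.009,0.11,np.radians(-85))
```

```text
tcp [ 0.4052 -0.0577  0.1378] tool shift [0.1794 0.1819 0.0275]
tool y ang -0.587 j6 0.417
turn about tool z 0.8968392489689926
```

```bash
python3 -m crank '0.03 0.03 0 0.14;0.06 0.06 0 0.28;0.09 0.09 0 0.42;0.12 0.12 0 0.56;0.15 0.15 0 0.7' 0.68 >/dev/null;  python3 - <<'E'
from h import *
go(0.656,-0.009,0.06,np.radians(-85))
E
```

```text
tcp [ 0.6146 -0.0139  0.1374] tool shift [0.0413 0.0068 0.0773]
tool y ang -1.29 j6 1.248
turn about tool z 0.19356559935411322
```

```bash
python3 -m crank '0.02 0.003 0 0.1;0.041 0.007 0 0.19;0.041 0.007 0.02 0.19;0.041 0.007 0.05 0.19;0.041 0.007 0.075 0.19' >/dev/null; python3 -m crank '0 0 0 0;0 0 0 0' >/dev/null;  python3 - <<'E'
from h import *
go(0.656,-0.009,0.015,np.radians(-85))
E
```

```text
tcp [ 0.6548 -0.0101  0.0629] tool shift [ 0.0014 -0.001   0.0479]
tool y ang -1.475 j6 1.442
turn about tool z 0.008786133423994702
```

```bash
python3 -m crank '0.001 -0.001 0.015 0;0.001 -0.001 0.03 0;0.001 -0.001 0.045 0;0.001 -0.001 0.047 0;0.001 -0.001 0.047 0'; python3 -m crank '0 0 0 0;0 0 0 0;0 0 0 0;0 0 0 0;0 0 0 0' 0 50; python3 -m crank '0 0 -0.01 0;0 0 -0.03 0;0 0 -0.06 0;0 0 -0.09 0;0 0 -0.12 0'
python3 - <<'E'
from h import *
go(0.4627,-0.297,0.12,np.radians(-33.2))
E
```

```text
time_s: 10.9
ee_pos: [0.6555, -0.0101, 0.0153]
orientation: [0.999, 0.047, -0.001, -0.0]
wrist_force: [0.3, 0.1, -0.2]
finger_gap: 0.683
gripper_force: 0.0
time_s: 11.4
ee_pos: [0.6567, -0.0101, 0.0172]
orientation: [0.999, 0.047, 0.001, 0.0]
wrist_force: [-0.5, 0.4, 4.5]
finger_gap: 0.45
gripper_force: 50.5
time_s: 11.9
ee_pos: [0.6555, -0.01, 0.1374]
orientation: [0.999, 0.047, -0.001, -0.0]
wrist_force: [0.2, 0.5, -0.1]
finger_gap: 0.444
gripper_force: 50.3
tcp [ 0.6555 -0.01    0.1374] tool shift [-0.219   0.2675  0.0177]
tool y ang -1.476 j6 1.443
turn about tool z -0.8965514538319868
```

```bash
python3 -m crank '-0.02 0.03 0 -0.13;-0.045 0.055 0 -0.26;-0.07 0.085 0 -0.39;-0.095 0.12 0 -0.52;-0.12 0.145 0 -0.65'
python3 - <<'E'
from h import *
go(0.4627,-0.297,0.12,np.radians(-33.2))
E
```

```text
time_s: 12.4
ee_pos: [0.5491, -0.1674, 0.1365]
orientation: [0.931, 0.366, -0.0, 0.0]
wrist_force: [0.6, -0.3, -1.3]
finger_gap: 0.446
gripper_force: 50.3
tcp [ 0.5491 -0.1674  0.1365] tool shift [-0.1515  0.036   0.0166]
tool y ang -0.821 j6 0.506
turn about tool z -0.24147770472962304
```

```bash
python3 -m crank '-0.03 0.007 0 -0.06;-0.065 0.015 0 -0.12;-0.1 0.024 0 -0.18;-0.135 0.032 0 -0.24;-0.151 0.036 0 -0.24' >/dev/null;python3 -m crank '0 0 0.02 0;0 0 0.04 0;0 0 0.06 0;0 0 0.07 0;0 0 0.07 0'
python3 - <<'E'
from h import *
go(0.4627,-0.297,0.015,np.radians(-33.2))
E
```

```text
time_s: 13.4
ee_pos: [0.4628, -0.2939, 0.0651]
orientation: [0.881, 0.473, -0.001, -0.001]
wrist_force: [-0.8, 0.8, 0.5]
finger_gap: 0.446
gripper_force: 50.3
tcp [ 0.4628 -0.2939  0.0651] tool shift [-0.0026  0.0018  0.0501]
tool y ang -0.586 j6 -0.001
turn about tool z -0.006529191500196152
```

```bash
python3 -m crank '-0.0025 0.0015 0.015 0;-0.0025 0.0015 0.03 0;-0.0025 0.0015 0.04 0;-0.0025 0.0015 0.044 0;-0.0025 0.0015 0.044 0'; python3 -m crank '0 0 0.003 0;0 0 0.006 0;0 0 0.006 0;0 0 0.006 0'
```

```text
time_s: 13.9
ee_pos: [0.4636, -0.2975, 0.0224]
orientation: [0.881, 0.473, -0.0, -0.0]
wrist_force: [-0.9, 0.2, 0.1]
finger_gap: 0.447
gripper_force: 50.3
time_s: 14.3
ee_pos: [0.4638, -0.2976, 0.0165]
orientation: [0.881, 0.473, 0.0, 0.0]
wrist_force: [-0.1, 0.3, -1.2]
finger_gap: 0.443
gripper_force: 50.3
```

```bash
python3 -m crank '0 0 0.0015 0;0 0 0.0015 0;0 0 0.0015 0' ; python3 -m crank '0 0 0 0;0 0 0 0;0 0 -0.02 0;0 0 -0.06 0; 0 0 -0.1 0' 0.62
python3 - <<'E'
from h import *
go(0.612,0.040,0.1,np.radians(9))
E
```

```text
time_s: 14.6
ee_pos: [0.4638, -0.2977, 0.0152]
orientation: [0.881, 0.473, 0.0, 0.0]
wrist_force: [-0.3, 1.2, 2.8]
finger_gap: 0.444
gripper_force: 50.6
time_s: 15.1
ee_pos: [0.463, -0.2971, 0.1152]
orientation: [0.881, 0.473, -0.001, -0.001]
wrist_force: [1.2, -0.3, 1.0]
finger_gap: 0.618
gripper_force: 0.0
tcp [ 0.463  -0.2971  0.1152] tool shift [ 0.3633 -0.0623  0.0153]
tool y ang -0.586 j6 -0.005
turn about tool z -0.7430397090117684
```

```bash
python3 -m crank '0.045 -0.008 -0.01 -0.13;0.09 -0.016 -0.02 -0.26;0.135 -0.024 -0.02 -0.39;0.18 -0.032 -0.02 -0.52;0.22 -0.039 -0.02 -0.65' 0.68 >/dev/null
python3 - <<'E'
from h import *
d=shot('top');P=cloud(d);H=P[...,2]
O=np.array([0.510,-0.268]);a=np.radians(-33.2);X=np.array([np.cos(a),np.sin(a)]);Y=np.array([-X[1],X[0]])
D=P[...,:2]-O;cx=D@X;cy=D@Y;k=(cx<0.01)&(cx>-.065)&(abs(cy)<.07)&(H>.026)&(H<.038);q=P[k]
print('tinA',len(q),np.median(H[k]),cv2.minEnclosingCircle((q[:,:2]*1000).astype(np.float32)) if len(q) else 0)
go(0.612,0.040,0.08,np.radians(9))
E
```

```text
tinA 188 0.03287083025362594 ((464.03631591796875, -298.61602783203125), 20.09922218322754)
tcp [ 0.5557 -0.0857  0.1349] tool shift [0.1209 0.0655 0.0556]
tool y ang 0.076 j6 -0.254
turn about tool z -0.08108625428207517
```

```bash
python3 -m crank '0.04 0.022 0 -0.08;0.08 0.043 0 -0.08;0.121 0.065 0 -0.08;0.121 0.065 0.025 -0.08;0.121 0.065 0.055 -0.08' >/dev/null; python3 -m crank '0 0 0 0;0 0 0 0;0 0 0 0' >/dev/null;python3 - <<'E'
from h import *
go(0.612,0.040,0.015,np.radians(9))
E
```

```text
tcp [0.6109 0.0319 0.0813] tool shift [0.0079 0.002  0.0663]
tool y ang 0.143 j6 -0.11
turn about tool z -0.013881452177442188
```

```bash
python3 -m crank '0.008 0.002 0.015 0;0.008 0.002 0.03 0;0.008 0.002 0.05 0;0.008 0.002 0.066 0;0.008 0.002 0.066 0'; python3 -m crank '0 0 0 0;0 0 0 0;0 0 0 0;0 0 0 0;0 0 0 0' 0 50; python3 -m crank '0 0 -0.01 0;0 0 -0.03 0;0 0 -0.06 0;0 0 -0.09 0;0 0 -0.12 0'
python3 - <<'E'
from h import *
go(0.5164,-0.215,0.13,np.radians(-33.2))
E
```

```text
time_s: 16.95
ee_pos: [0.6101, 0.04, 0.0134]
orientation: [0.655, 0.756, -0.001, -0.001]
wrist_force: [-0.1, -0.6, -0.2]
finger_gap: 0.679
gripper_force: 0.0
time_s: 17.45
ee_pos: [0.6121, 0.0404, 0.0158]
orientation: [0.654, 0.756, 0.001, 0.002]
wrist_force: [-0.2, -1.0, 6.2]
finger_gap: 0.449
gripper_force: 50.7
time_s: 17.95
ee_pos: [0.6104, 0.0405, 0.1355]
orientation: [0.654, 0.756, 0.0, 0.0]
wrist_force: [0.8, 0.3, -1.4]
finger_gap: 0.447
gripper_force: 50.3
tcp [0.6104 0.0405 0.1355] tool shift [-0.2394 -0.1297  0.0055]
tool y ang 0.144 j6 -0.096
turn about tool z 0.723436573964866
```

```bash
python3 -m crank '-0.04 -0.02 0 0.12;-0.08 -0.043 0 0.24;-0.12 -0.065 0 0.36;-0.16 -0.087 0 0.48;-0.2 -0.108 0 0.6'>/dev/null; python3 -m crank '-0.0 0 0 0;0 0 0 0'
python3 - <<'E'
from h import *
go(0.5164,-0.215,0.06,np.radians(-33.2))
E
```

```text
time_s: 18.65
ee_pos: [0.5322, -0.1736, 0.1343]
orientation: [0.849, 0.528, 0.0, 0.0]
wrist_force: [-0.3, -0.2, -0.3]
finger_gap: 0.45
gripper_force: 50.3
tcp [ 0.5322 -0.1736  0.1343] tool shift [-0.0441  0.0041  0.0743]
tool y ang -0.458 j6 0.121
turn about tool z 0.12177729541584248
```

```bash
python3 -m crank '-0.022 0.002 0 0.06;-0.044 0.004 0 0.122;-0.044 0.004 0.025 0.122;-0.044 0.004 0.05 0.122;-0.044 0.004 0.074 0.122'>/dev/null; python3 -m crank '-0.0 0 0 0;0 0 0 0;0 0 0 0'
python3 - <<'E'
from h import *
go(0.5164,-0.215,0.0215,np.radians(-33.2))
E
```

```text
time_s: 19.45
ee_pos: [0.5181, -0.214, 0.0612]
orientation: [0.879, 0.477, 0.001, 0.001]
wrist_force: [-0.1, 0.3, -0.3]
finger_gap: 0.446
gripper_force: 50.4
tcp [ 0.5181 -0.214   0.0612] tool shift [-0.0018 -0.0009  0.0397]
tool y ang -0.577 j6 0.165
turn about tool z 0.0026771388226345394
```

```bash
python3 -m crank '-0.002 -0.001 0.015 0;-0.002 -0.001 0.028 0;-0.002 -0.001 0.036 0;-0.002 -0.001 0.042 0;-0.002 -0.001 0.046 0'; python3 -m crank '0 0 0.001 0;0 0 0.0015 0;0 0 0.0015 0'
```

```text
time_s: 19.95
ee_pos: [0.5149, -0.2153, 0.0136]
orientation: [0.879, 0.476, -0.0, -0.0]
wrist_force: [-5.3, 2.5, 38.0]
finger_gap: 0.447
gripper_force: 54.8
time_s: 20.25
ee_pos: [0.5149, -0.2153, 0.0137]
orientation: [0.879, 0.476, 0.0, 0.0]
wrist_force: [-2.5, 1.3, 7.9]
finger_gap: 0.449
gripper_force: 51.2
```

```bash
python3 -m crank '0 0 0 0;0 0 0 0;0 0 -0.02 0;0 0 -0.06 0; 0 0 -0.1 0' 0.62;  python3 -m crank '0.04 0 0 0;0.08 0 0 0; 0.12 0 0 0;0.16 0 0 0;0.2 0 0 0' 0.5>/dev/null
python3 - <<'E'
from h import *
d=shot('top');P=cloud(d);H=P[...,2];
O=np.array([0.510,-0.268]);a=np.radians(-33.2);X=np.array([np.cos(a),np.sin(a)]);Y=np.array([-X[1],X[0]])
D=P[...,:2]-O;cx=D@X;cy=D@Y
for s in(-1,1):
    k=(cx<0.01)&(cx>-.065)&(abs(cy)<.07)&(s*cy>0)&(H>.026)&(H<.038);q=P[k];print('tin',len(q),np.median(H[k]),cv2.minEnclosingCircle((q[:,:2]*1000).astype(np.float32)) if len(q) else 0)
m=((H>0.022)&(H<0.045)).astype(np.uint8); m[:, :225]=0; m[:,285:]=0; m[:150]=0; m[270:]=0
n,l,st,ce=cv2.connectedComponentsWithStats(m)
for i in range(1,n):
    if st[i,4]>40:
        q=P[l==i]; q2=q[q[:,2]>np.median(q[:,2])-0.004]
        r=cv2.minAreaRect((q2[:,:2]*1000).astype(np.float32));print('ato',ce[i],st[i,4],q2.mean(0).round(4),r)
cv2.imwrite('pics/t3.png',d['frame'])
go(0.6116,0.2412,0.12,np.radians(16))
E
```

```text
time_s: 20.75
ee_pos: [0.5143, -0.2152, 0.1126]
orientation: [0.879, 0.476, -0.001, -0.001]
wrist_force: [0.4, -0.1, 0.7]
finger_gap: 0.621
gripper_force: 0.0
tin 220 0.03277796471920644 ((463.3060607910156, -298.52252197265625), 21.017702102661133)
tin 36 0.03347064266851327 ((518.5390014648438, -226.26031494140625), 14.7642240524292)
ato [256.4375     179.55357143] 224 [0.6115 0.2417 0.0328] ((612.5182495117188, 241.5162811279297), (24.834049224853516, 57.68183898925781), 17.695781707763672)
ato [235.33179724 221.52534562] 217 [0.4959 0.2751 0.0331] ((496.22943115234375, 274.09588623046875), (23.854660034179688, 52.81559753417969), 8.736976623535156)
tcp [ 0.6286 -0.0413  0.1122] tool shift [ 0.2278 -0.168  -0.0069]
tool y ang -0.575 j6 0.487
turn about tool z -0.8546782154421204
```

```bash
python3 -m crank '0.035 -0.025 0 -0.13;0.07 -0.05 0 -0.26;0.105 -0.075 0 -0.39;0.14 -0.1 0 -0.52;0.17 -0.125 0 -0.65' 0.6 >/dev/null
python3 - <<'E'
from h import *
go(0.6118,0.2415,0.07,np.radians(17))
E
```

```text
tcp [0.6122 0.1647 0.112 ] tool shift [0.0766 0.0055 0.042 ]
tool y ang 0.078 j6 0.167
turn about tool z -0.21901810727349358
```

```bash
python3 -m crank '0.025 0.002 0 -0.11;0.05 0.004 0 -0.22;0.0765 0.0055 0 -0.22;0.0765 0.0055 0.02 -0.22;0.0765 0.0055 0.042 -0.22' 0.6 >/dev/null; python3 -m crank '0 0 0 0;0 0 0 0'>/dev/null;python3 - <<'E'
from h import *
go(0.6118,0.2415,0.017,np.radians(17))
E
```

```text
tcp [0.6122 0.2393 0.0701] tool shift [0.0022 0.0002 0.0531]
tool y ang 0.292 j6 0.063
turn about tool z -0.004837517280557924
```

```bash
python3 -m crank '0.002 0 0.015 0;0.002 0 0.03 0;0.002 0 0.045 0;0.002 0 0.052 0;0.002 0 0.052 0'; python3 -m crank '0 0 0 0;0 0 0 0;0 0 0 0;0 0 0 0;0 0 0 0' 0 50; python3 -m crank '0 0 -0.01 0;0 0 -0.03 0;0 0 -0.06 0;0 0 -0.09 0;0 0 -0.12 0'
python3 - <<'E'
from h import *
go(0.5571,-0.2571,0.13,np.radians(-33.2))
E
```

```text
time_s: 23.0
ee_pos: [0.6106, 0.241, 0.0163]
orientation: [0.597, 0.802, -0.001, -0.001]
wrist_force: [0.4, -0.0, 0.1]
finger_gap: 0.598
gripper_force: 0.0
time_s: 23.5
ee_pos: [0.6122, 0.2417, 0.0191]
orientation: [0.597, 0.802, 0.001, 0.0]
wrist_force: [-0.3, 0.7, 3.2]
finger_gap: 0.265
gripper_force: 51.6
time_s: 24.0
ee_pos: [0.6113, 0.2413, 0.1397]
orientation: [0.597, 0.802, -0.0, -0.0]
wrist_force: [0.1, -0.4, -0.5]
finger_gap: 0.267
gripper_force: 51.1
tcp [0.6113 0.2413 0.1397] tool shift [-0.4617 -0.1954  0.0099]
tool y ang 0.292 j6 0.067
turn about tool z 0.8714821645590693
```

```bash
python3 -m crank '-0.035 -0.015 0 0.1;-0.075 -0.03 0 0.2;-0.115 -0.05 0 0.3;-0.155 -0.066 0 0.4;-0.19 -0.08 0 0.5'
python3 - <<'E'
from h import *
go(0.5571,-0.2571,0.13,np.radians(-33.2))
E
```

```text
time_s: 24.5
ee_pos: [0.589, 0.0345, 0.1388]
orientation: [0.778, 0.628, -0.0, 0.0]
wrist_force: [0.5, 0.2, -0.2]
finger_gap: 0.258
gripper_force: 51.1
tcp [0.589  0.0345 0.1388] tool shift [-0.2918  0.0303  0.0089]
tool y ang -0.212 j6 0.252
turn about tool z 0.36708192073049073
```

```bash
python3 -m crank '-0.04 0.004 0 0.08;-0.085 0.008 0 0.16;-0.13 0.013 0 0.24;-0.175 0.018 0 0.32;-0.22 0.023 0 0.366'>/dev/null;python3 -m crank '0 0 0 0;0 0 0 0'
python3 - <<'E'
from h import *
go(0.5571,-0.2571,0.07,np.radians(-33.2))
E
```

```text
time_s: 25.2
ee_pos: [0.5664, -0.1843, 0.1385]
orientation: [0.879, 0.477, 0.0, -0.0]
wrist_force: [-0.2, 1.2, 0.8]
finger_gap: 0.264
gripper_force: 51.2
tcp [ 0.5664 -0.1843  0.1385] tool shift [-0.0662  0.0319  0.0684]
tool y ang -0.576 j6 0.242
turn about tool z 0.0032835068204759565
```

```bash
python3 -m crank '-0.033 0.016 0 0.003;-0.066 0.032 0 0.003;-0.066 0.032 0.02 0.003;-0.066 0.032 0.045 0.003;-0.066 0.032 0.068 0.003'>/dev/null;python3 -m crank '0 0 0 0;0 0 0 0;0 0 0 0'
python3 - <<'E'
from h import *
go(0.5571,-0.2571,0.0235,np.radians(-33.2))
E
```

```text
time_s: 26.0
ee_pos: [0.559, -0.256, 0.0719]
orientation: [0.879, 0.477, 0.001, 0.001]
wrist_force: [0.3, -0.2, -1.1]
finger_gap: 0.265
gripper_force: 51.2
tcp [ 0.559  -0.256   0.0719] tool shift [-0.002  -0.0011  0.0484]
tool y ang -0.576 j6 0.128
turn about tool z 0.003670901873996657
```

```bash
python3 -m crank '-0.002 -0.001 0.015 0.003;-0.002 -0.001 0.03 0.003;-0.002 -0.001 0.042 0.003;-0.002 -0.001 0.047 0.003;-0.002 -0.001 0.048 0.003'; python3 -m crank '0 0 0.002 0;0 0 0.004 0;0 0 0.005 0;0 0 0.005 0'
```

```text
time_s: 26.5
ee_pos: [0.556, -0.2574, 0.0223]
orientation: [0.88, 0.475, -0.0, -0.0]
wrist_force: [-0.0, 0.8, -1.1]
finger_gap: 0.266
gripper_force: 51.2
time_s: 26.9
ee_pos: [0.556, -0.2575, 0.0174]
orientation: [0.88, 0.475, 0.0, 0.0]
wrist_force: [0.3, -0.1, -0.5]
finger_gap: 0.265
gripper_force: 51.2
```

```bash
python3 -m crank '0 0 0.001 0;0 0 0.0015 0;0 0 0.0015 0'; python3 -m crank '0 0 0 0;0 0 0 0;0 0 -0.02 0;0 0 -0.06 0; 0 0 -0.1 0' 0.38;  python3 -m crank '0.04 0 0 0;0.08 0 0 0; 0.12 0 0 0;0.16 0 0 0;0.2 0 0 0' 0.5;python3 - <<'E'
from h import *
go(0.496,0.275,0.12,np.radians(9))
E
```

```text
time_s: 27.2
ee_pos: [0.5561, -0.2576, 0.0171]
orientation: [0.88, 0.475, 0.0, 0.0]
wrist_force: [-1.7, 1.0, 5.7]
finger_gap: 0.264
gripper_force: 52.0
time_s: 27.7
ee_pos: [0.5554, -0.2572, 0.116]
orientation: [0.88, 0.475, -0.001, -0.001]
wrist_force: [0.2, -0.3, 0.3]
finger_gap: 0.381
gripper_force: 0.0
time_s: 28.2
ee_pos: [0.6662, -0.0888, 0.1156]
orientation: [0.88, 0.475, -0.0, 0.0]
wrist_force: [-0.1, -0.3, 0.8]
finger_gap: 0.502
gripper_force: 0.0
tcp [ 0.6662 -0.0888  0.1156] tool shift [ 0.211  -0.3417 -0.0044]
tool y ang -0.58 j6 0.431
turn about tool z -0.737118451043763
```

```bash
python3 -m crank '0.025 -0.04 0 -0.13;0.05 -0.08 0 -0.26;0.075 -0.12 0 -0.39;0.1 -0.16 0 -0.52;0.125 -0.2 0 -0.65' 0.6 >/dev/null
python3 - <<'E'
from h import *
d=shot('top');P=cloud(d);H=P[...,2];cv2.imwrite('pics/t4.png',cv2.resize(d['frame'][175:310,380:545],None,fx=4,fy=4))
O=np.array([0.510,-0.268]);a=np.radians(-33.2);X=np.array([np.cos(a),np.sin(a)]);Y=np.array([-X[1],X[0]])
D=P[...,:2]-O;cx=D@X;cy=D@Y
C=np.dstack([cx,cy])*1000
for s in(-1,1):
    k=(cx<0.01)&(cx>-.065)&(abs(cy)<.07)&(s*cy>0)&(H>.026)&(H<.038);print('tin',k.sum(),np.median(H[k]),cv2.minEnclosingCircle(C[k].astype(np.float32)))
k=(cx>0.012)&(cx<.06)&(abs(cy)<.07)&(cy>0)&(H>.025)&(H<.036);print('ato1',k.sum(),np.median(H[k]),cv2.minAreaRect(C[k].astype(np.float32)))
m=((H>0.022)&(H<0.045)).astype(np.uint8); m[:, :225]=0; m[:,285:]=0; m[:200]=0; m[270:]=0
n,l,st,ce=cv2.connectedComponentsWithStats(m)
for i in range(1,n):
    if st[i,4]>40:
        q=P[l==i]; q2=q[q[:,2]>np.median(q[:,2])-0.004]
        r=cv2.minAreaRect((q2[:,:2]*1000).astype(np.float32));print('ato',ce[i],st[i,4],q2.mean(0).round(4),r)
go(0.496,0.275,0.07,np.radians(9))
E
```

```text
tin 222 0.03284361850729335 ((-22.13178825378418, -50.6003303527832), 20.914342880249023)
tin 209 0.03294600738081733 ((-23.318239212036133, 46.7075309753418), 20.282970428466797)
ato1 203 0.030773660113547905 ((33.54201126098633, 35.53706359863281), (24.82335090637207, 56.70903396606445), 0.05490456894040108)
ato [234.41624365 221.52284264] 197 [0.4958 0.2772 0.0329] ((495.6766357421875, 276.3631286621094), (23.830156326293945, 49.90926742553711), 7.974413871765137)
tcp [0.5621 0.1314 0.1155] tool shift [ 0.1484 -0.054   0.0464]
tool y ang 0.082 j6 0.122
turn about tool z -0.07508676080073662
```

View pics/t4.png

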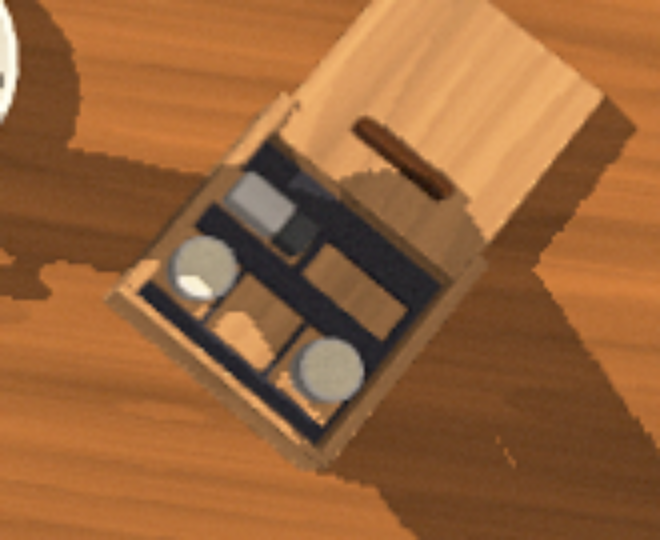

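The case shows both tins at (203,267) and (330,368) and atomiser 1 at (270,210), all seated. Now atomiser 2.

```bash
python3 -m crank '0.045 -0.016 0 -0.075;0.09 -0.032 0 -0.075;0.12 -0.043 0 -0.075;0.148 -0.054 0.0 -0.075;0.148 -0.054 0.03 -0.075' 0.6 >/dev/null; python3 -m crank '0 0 0.016 0;0 0 0.016 0;0 0 0.016 0'>/dev/null;python3 - <<'E'
from h import *
d=cv2.imread('pics/top0.png');im=get_image('top')
print(onz(im,(223.2,221),.032),onz(im,(247,221.8),.032))
go(0.496,0.273,0.017,np.radians(9))
E
```

```text
[0.49280837 0.30452773 0.032     ] [0.49944463 0.24506257 0.032     ]
tcp [0.5033 0.2679 0.0705] tool shift [ 0.0061 -0.0066  0.0535]
tool y ang 0.144 j6 0.325
turn about tool z -0.012653723757987123
```

```bash
python3 -m crank '0.0075 -0.0065 0.01 -0.01;0.0075 -0.0065 0.025 -0.01;0.0075 -0.0065 0.04 -0.01;0.0075 -0.0065 0.052 -0.01;0.0075 -0.0065 0.052 -0.01'; python3 -m crank '0 0 0 0;0 0 0 0;0 0 0 0;0 0 0 0;0 0 0 0' 0 50; python3 -m crank '0 0 -0.01 0;0 0 -0.03 0;0 0 -0.06 0;0 0 -0.09 0;0 0 -0.12 0'
python3 - <<'E'
from h import *
go(0.5177,-0.3173,0.13,np.radians(-33.2))
E
```

```text
time_s: 30.1
ee_pos: [0.4938, 0.2739, 0.0163]
orientation: [0.65, 0.76, -0.001, -0.001]
wrist_force: [-0.1, 0.3, -0.2]
finger_gap: 0.596
gripper_force: 0.0
time_s: 30.6
ee_pos: [0.4957, 0.2747, 0.0187]
orientation: [0.65, 0.76, 0.001, 0.0]
wrist_force: [0.2, 0.3, 5.3]
finger_gap: 0.267
gripper_force: 50.8
time_s: 31.1
ee_pos: [0.4945, 0.274, 0.139]
orientation: [0.65, 0.76, -0.0, -0.0]
wrist_force: [1.0, 1.0, -1.0]
finger_gap: 0.265
gripper_force: 50.0
tcp [0.4945 0.274  0.139 ] tool shift [-0.5878 -0.0684  0.0094]
tool y ang 0.155 j6 0.331
turn about tool z 0.7344270081283715
```

```bash
python3 -m crank '-0.04 -0.005 0 0.1;-0.085 -0.01 0 0.2;-0.13 -0.015 0 0.3;-0.175 -0.02 0 0.4;-0.215 -0.025 0 0.5'
python3 - <<'E'
from h import *
go(0.5177,-0.3173,0.13,np.radians(-33.2))
E
```

```text
time_s: 31.6
ee_pos: [0.5029, 0.056, 0.1381]
orientation: [0.819, 0.573, -0.0, 0.0]
wrist_force: [0.0, 0.4, -0.6]
finger_gap: 0.27
gripper_force: 50.1
tcp [0.5029 0.056  0.1381] tool shift [-0.3457  0.1416  0.0083]
tool y ang -0.349 j6 0.438
turn about tool z 0.2301497605856877
```

```bash
python3 -m crank '-0.04 0.016 0 0.06;-0.08 0.033 0 0.12;-0.12 0.049 0 0.18;-0.16 0.066 0 0.23;-0.2 0.082 0 0.23'>/dev/null; python3 -m crank '-0.035 0.014 0 0;-0.065 0.026 0 0;-0.065 0.026 0 0;-0.065 0.026 0 0'
python3 - <<'E'
from h import *
go(0.5177,-0.3173,0.07,np.radians(-33.2))
E
```

```text
time_s: 32.5
ee_pos: [0.499, -0.2269, 0.1378]
orientation: [0.879, 0.477, -0.0, -0.0]
wrist_force: [1.0, 0.1, 0.1]
finger_gap: 0.267
gripper_force: 50.0
tcp [ 0.499  -0.2269  0.1378] tool shift [-0.0656  0.0651  0.0678]
tool y ang -0.577 j6 0.129
turn about tool z 0.0026041676285808446
```

```bash
python3 -m crank '-0.033 0.033 0 0.003;-0.065 0.065 0 0.003;-0.065 0.065 0.02 0.003;-0.065 0.065 0.045 0.003;-0.065 0.065 0.068 0.003'>/dev/null;python3 -m crank '0 0 0 0;0 0 0 0;0 0 0 0'
python3 - <<'E'
from h import *
go(0.5177,-0.3173,0.0235,np.radians(-33.2))
E
```

```text
time_s: 33.3
ee_pos: [0.5199, -0.3164, 0.0714]
orientation: [0.879, 0.477, 0.001, 0.001]
wrist_force: [0.1, -0.3, -1.3]
finger_gap: 0.259
gripper_force: 50.0
tcp [ 0.5199 -0.3164  0.0714] tool shift [-0.002  -0.0014  0.0479]
tool y ang -0.577 j6 0.011
turn about tool z 0.0024223213314060743
```

```bash
python3 -m crank '-0.001 -0.0005 0.015 0.002;-0.001 -0.0005 0.03 0.002;-0.001 -0.0005 0.042 0.002;-0.001 -0.0005 0.047 0.002;-0.001 -0.0005 0.048 0.002'; python3 -m crank '0 0 0.002 0;0 0 0.004 0;0 0 0.006 0;0 0 0.006 0'
```

```text
time_s: 33.8
ee_pos: [0.5178, -0.317, 0.0218]
orientation: [0.88, 0.475, -0.0, -0.0]
wrist_force: [0.3, -1.0, -0.6]
finger_gap: 0.265
gripper_force: 50.0
time_s: 34.2
ee_pos: [0.5181, -0.3173, 0.0167]
orientation: [0.88, 0.475, 0.0, 0.001]
wrist_force: [-0.9, 0.1, 3.7]
finger_gap: 0.267
gripper_force: 50.5
```

Touched the floor. Release, rise, back off, and verify.

```bash
python3 -m crank '0 0 0 0;0 0 0 0;0 0 -0.02 0;0 0 -0.06 0; 0 0 -0.1 0' 0.38;  python3 -m crank '-0.04 0 0 0;-0.08 0 0 0; -0.12 0 0 0;-0.16 0 0 0;-0.16 0 0 0' 0.5;python3 - <<'E'
from h import *
d=shot('top');P=cloud(d);H=P[...,2];cv2.imwrite('pics/t5.png',d['frame'])
O=np.array([0.510,-0.268]);a=np.radians(-33.2);X=np.array([np.cos(a),np.sin(a)]);Y=np.array([-X[1],X[0]])
D=P[...,:2]-O;cx=D@X;cy=D@Y
C=np.dstack([cx,cy])*1000
for s in(-1,1):
    k=(cx<0.01)&(cx>-.065)&(abs(cy)<.07)&(s*cy>0)&(H>.026)&(H<.038);print('tin',k.sum(),np.median(H[k]),cv2.minEnclosingCircle(C[k].astype(np.float32)))
    k=(cx>0.012)&(cx<.06)&(abs(cy)<.07)&(s*cy>0)&(H>.025)&(H<.036);print('ato',k.sum(),np.median(H[k]),cv2.minAreaRect(C[k].astype(np.float32)))
k=(H>.056)&(H<.068)&(cx>.03)&(cx<.15)&(abs(cy)<.06);print('pull',cv2.minAreaRect(C[k].astype(np.float32)))
pp=(H>0.03)&(H<0.045);pp[:,:290]=0;pp[:,380:]=0;pp[:230]=0;pp[320:]=0;q=P[pp];print('knob',len(q),q.mean(0))
go(0.5955,-0.3245,0.12,np.radians(-33.2))
E
```

```text
time_s: 34.7
ee_pos: [0.5171, -0.3167, 0.116]
orientation: [0.88, 0.475, -0.001, -0.001]
wrist_force: [0.6, 0.5, -0.1]
finger_gap: 0.38
gripper_force: 0.0
time_s: 35.2
ee_pos: [0.4275, -0.4547, 0.1157]
orientation: [0.881, 0.473, -0.001, 0.001]
wrist_force: [0.7, 0.2, -0.6]
finger_gap: 0.502
gripper_force: 0.0
tin 221 0.03299515444549218 ((-21.778120040893555, -49.81217575073242), 20.444486618041992)
ato 234 0.030894744061236892 ((34.372840881347656, -33.000118255615234), (24.50303077697754, 59.413307189941406), 1.7961773872375488)
tin 204 0.03306611359236766 ((-22.794015884399414, 47.00999450683594), 20.16659927368164)
ato 204 0.030871256581137534 ((33.72869873046875, 35.808494567871094), (24.675424575805664, 56.57891845703125), 1.2677204608917236)
pull ((103.77122497558594, 0.2462615966796875), (70.14800262451172, 11.534939765930176), 89.62754821777344)
knob 74 [0.39838344 0.0187318  0.03940101]
tcp [ 0.4286 -0.4526  0.1156] tool shift [ 0.1989  0.0686 -0.0045]
tool y ang -0.584 j6 -0.247
turn about tool z -0.004300173495318527
```

View pics/t5.png

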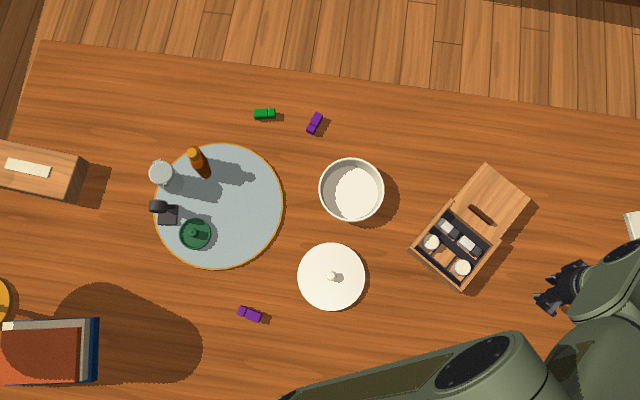

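All four are seated, the bowl at (351,190) is empty and the lid knob is at (0.398,0.019). Close the cover.

```bash
python3 -m crank '0.04 0.014 0 0;0.08 0.028 0 0;0.12 0.041 0 0;0.16 0.055 0 0;0.199 0.068 0 0' 0.5 >/dev/null; python3 -m crank '0 0 0 0;0 0 0 0;0 0 0.02 0;0 0 0.03 0;0 0 0.03 0'
python3 - <<'E'
from h import *
go(0.5958,-0.3245,0.052,np.radians(-33.2))
E
```

```text
time_s: 36.25
ee_pos: [0.594, -0.3215, 0.0838]
orientation: [0.88, 0.475, -0.001, -0.002]
wrist_force: [0.4, 0.5, 0.1]
finger_gap: 0.5
gripper_force: 0.0
tcp [ 0.594  -0.3215  0.0838] tool shift [-0.0015  0.0033  0.0318]
tool y ang -0.581 j6 0.068
turn about tool z -0.001589990987352241
```

```bash
python3 -m crank '-0.001 0.002 0.015 0;-0.001 0.002 0.032 0;-0.001 0.002 0.032 0' >/dev/null; python3 -m crank '0 0 0 0;0 0 0 0;0 0 0 0;0 0 0 0;0 0 -0.001 0' 0 30; python3 -m crank '0 -0.01 0 0;0 -0.03 0 0;0 -0.06 0 0;0 -0.09 0 0;0 -0.115 0 0'; python3 -m crank '0 -0.01 0 0;0 -0.02 0 0;0 -0.025 0 0;0 -0.025 0 0'
python3 - <<'E'
from h import *
go(0.5095-0.0293,-0.269+0.0192)
E
```

```text
time_s: 37.05
ee_pos: [0.597, -0.3237, 0.055]
orientation: [0.88, 0.475, -0.0, 0.0]
wrist_force: [0.1, -0.1, -4.3]
finger_gap: 0.1
gripper_force: 31.7
time_s: 37.55
ee_pos: [0.5001, -0.2597, 0.0549]
orientation: [0.88, 0.475, 0.001, 0.001]
wrist_force: [1.3, -0.3, -3.1]
finger_gap: 0.102
gripper_force: 31.8
time_s: 37.95
ee_pos: [0.4818, -0.2476, 0.0549]
orientation: [0.88, 0.475, 0.001, 0.002]
wrist_force: [3.9, -0.0, -3.9]
finger_gap: 0.104
gripper_force: 31.6
tcp [ 0.4818 -0.2476  0.0549] tool shift [-0.0027 -0.0002 -0.    ]
tool y ang -0.58 j6 0.084
```

```bash
python3 -m crank '0 -0.002 0 0;0 -0.003 0 0;0 -0.003 0 0'; python3 -m crank '0 0.002 0 0;0 0.002 0 0;0 0.002 -0.03 0;0 0.002 -0.07 0;0 0.002 -0.08 0' 0.5;  python3 - <<'E'
from h import *
go(0.3984,0.0187,0.12)
E
```

```text
time_s: 38.25
ee_pos: [0.4817, -0.2476, 0.055]
orientation: [0.88, 0.475, 0.003, 0.004]
wrist_force: [9.0, -3.3, -9.3]
finger_gap: 0.105
gripper_force: 31.0
time_s: 38.75
ee_pos: [0.4808, -0.2475, 0.1388]
orientation: [0.88, 0.475, 0.002, 0.003]
wrist_force: [-0.0, 0.2, -0.2]
finger_gap: 0.5
gripper_force: 0.0
tcp [ 0.4808 -0.2475  0.1388] tool shift [ 0.1775 -0.2149  0.0174]
tool y ang -0.58 j6 0.084
```

Against the stop. Now the lid. I'll approach it, then re-check the knob and the cover from a picture.

```bash
python3 -m crank '0.03 -0.036 0 0;0.06 -0.072 0 0;0.09 -0.108 0 0;0.11 -0.133 0 0;0.11 -0.133 0 0' 0.8 >/dev/null;  python3 - <<'E'
from h import *
d=shot('top');P=cloud(d);H=P[...,2]
O=np.array([0.510,-0.268]);a=np.radians(-33.2);X=np.array([np.cos(a),np.sin(a)]);Y=np.array([-X[1],X[0]])
D=P[...,:2]-O;C=np.dstack([D@X,D@Y])*1000
k=(H>.056)&(H<.068)&(abs(C[...,0])<60)&(abs(C[...,1])<60);print('pull',k.sum(),cv2.minAreaRect(C[k].astype(np.float32)) if k.any() else 0)
pp=(H>0.03)&(H<0.045);pp[:,:290]=0;pp[:,380:]=0;pp[:230]=0;pp[320:]=0;q=P[pp];print('knob',len(q),q.mean(0))
d=shot('scene');P=cloud(d);H=P[...,2];r=np.hypot(P[...,0]-.398,P[...,1]-.019)
q=P[(r<.1)&(H>.03)&(H<.045)];print('knob scene',len(q),q.mean(0) if len(q) else 0)
q=P[(r<.11)&(H>.010)&(H<.018)];print('lid scene',len(q),cv2.minEnclosingCircle((q[:,:2]*1000).astype(np.float32)))
go(0.3984,0.0187,0.06)
E
```

```text
pull 15 ((-33.87297821044922, -28.631694793701172), (10.390155792236328, 7.689451217651367), 89.02095031738281)
knob 75 [0.39832812 0.01873117 0.03933955]
knob scene 34 [0.40087316 0.02097326 0.0382859 ]
lid scene 593 ((397.8985595703125, 18.441486358642578), 86.2498550415039)
tcp [ 0.4281 -0.0813  0.1349] tool shift [ 0.0675 -0.0795  0.0748]
tool y ang -0.578 j6 0.365
```

```bash
python3 -m crank '0.03 -0.035 0 0;0.067 -0.079 0 0;0.067 -0.079 0.02 0;0.067 -0.079 0.045 0;0.067 -0.079 0.07 0' >/dev/null; python3 -m crank '0 0 0 0;0 0 0 0' >/dev/null;  python3 - <<'E'
from h import *
go(0.3984,0.0187,0.0175)
E
```

```text
tcp [0.3995 0.0171 0.0649] tool shift [ 0.0007 -0.0018  0.0474]
tool y ang -0.581 j6 0.596
```

```bash
python3 -m crank '0 -0.001 0.015 0;0 -0.001 0.03 0;0 -0.001 0.045 0;0 -0.001 0.046 0;0 -0.001 0.046 0';python3 -m crank '0 0 0 0;0 0 0 0;0 0 0 0;0 0 0 0;0 0 0 0' 0 60;  python3 -m crank '0 0 -0.01 0;0 0 -0.03 0;0 0 -0.06 0;0 0 -0.085 0;0 0 -0.085 0';python3 - <<'E'
from h import *
go(0.6185,-0.0028,0.1)
E
```

```text
time_s: 40.55
ee_pos: [0.399, 0.0181, 0.0196]
orientation: [0.88, 0.475, 0.001, 0.0]
wrist_force: [-0.5, -0.5, 0.0]
finger_gap: 0.801
gripper_force: 0.0
time_s: 41.05
ee_pos: [0.3982, 0.0184, 0.0196]
orientation: [0.88, 0.475, 0.0, 0.0]
wrist_force: [-1.2, 0.6, 7.8]
finger_gap: 0.258
gripper_force: 58.4
time_s: 41.55
ee_pos: [0.4002, 0.0185, 0.1064]
orientation: [0.88, 0.475, 0.003, 0.002]
wrist_force: [0.2, -0.9, -1.8]
finger_gap: 0.254
gripper_force: 58.9
tcp [0.4002 0.0185 0.1064] tool shift [0.1017 0.1943 0.008 ]
tool y ang -0.58 j6 0.598
```

```bash
python3 -m crank '0.01 0.02 0 0;0.03 0.06 0 0;0.05 0.1 0 0;0.07 0.135 0 0;0.09 0.172 0 0'; python3 -m crank '0.01 0.018 0 0;0.012 0.022 0 0;0.012 0.022 0 0;0.012 0.022 0 0;0.012 0.022 0 0';python3 - <<'E'
from h import *
d=get_image('top');P=cloud(d);H=P[...,2];r=np.hypot(P[...,0]-.62,P[...,1]+.002);m=(H>.042)&(H<.05)&(r<.095);q=P[m];print(m.sum(),cv2.minEnclosingCircle((q[:,:2]*1000).astype(np.float32)))
go(0.6195,-0.002,0.06)
E
```

```text
time_s: 42.05
ee_pos: [0.5917, -0.0006, 0.1019]
orientation: [0.88, 0.475, -0.001, -0.001]
wrist_force: [0.2, -0.6, -1.2]
finger_gap: 0.254
gripper_force: 59.1
time_s: 42.55
ee_pos: [0.6147, -0.0024, 0.1036]
orientation: [0.88, 0.475, -0.001, -0.0]
wrist_force: [0.4, -0.3, -2.1]
finger_gap: 0.254
gripper_force: 59.2
24 ((593.4173583984375, 74.17655944824219), 23.904558181762695)
tcp [ 0.615  -0.0024  0.1038] tool shift [0.0029 0.0036 0.0438]
tool y ang -0.58 j6 0.557
```

```bash
python3 -m crank '0.003 0.0035 0.01 0;0.003 0.0035 0.02 0;0.003 0.0035 0.03 0;0.003 0.0035 0.034 0;0.003 0.0035 0.034 0'; python3 -m crank '0 0 0.004 0;0 0 0.007 0;0 0 0.009 0;0 0 0.009 0'
```

```text
time_s: 43.1
ee_pos: [0.6199, -0.0019, 0.0685]
orientation: [0.88, 0.475, -0.001, -0.001]
wrist_force: [1.2, -0.7, -2.3]
finger_gap: 0.255
gripper_force: 59.2
time_s: 43.5
ee_pos: [0.6208, -0.002, 0.0608]
orientation: [0.88, 0.475, 0.0, 0.0]
wrist_force: [-0.2, 0.3, -1.9]
finger_gap: 0.257
gripper_force: 59.4
```

```bash
python3 -m crank '0 0 0.001 0;0 0 0.001 0;0 0 0.001 0'; python3 -m crank '0 0 0 0;0 0 0 0;0 0 0 0;0 0 -0.02 0;0 0 -0.06 0' 0.8; python3 -m crank '0 0 -0.05 0;-0.04 0 -0.05 0;-0.08 0 -0.05 0;-0.12 0 -0.05 0;-0.16 0 -0.05 0'; python3 -m crank '-0.04 0 0 0;-0.08 0 0 0;-0.12 0 0 0;-0.14 0 0 0;-0.14 0 0 0'
python3 - <<'E'
from h import *
d=shot('top','end.png');P=cloud(d);H=P[...,2]
O=np.array([0.510,-0.268]);a=np.radians(-33.2);X=np.array([np.cos(a),np.sin(a)]);Y=np.array([-X[1],X[0]])
D=P[...,:2]-O;C=np.dstack([D@X,D@Y])*1000
k=(H>.056)&(H<.068)&(abs(C[...,0])<60)&(abs(C[...,1])<60);print('pull',k.sum(),cv2.minAreaRect(C[k].astype(np.float32)) if k.any() else 0)
r=np.hypot(P[...,0]-.62,P[...,1]+.002)
q=P[(H>.074)&(H<.09)&(r<.06)];print('knob',len(q),q.mean(0))
q=P[(H>.048)&(H<.062)&(r<.095)&(r>.025)];A=np.c_[q[:,:2],np.ones(len(q))];print('lid plane',np.linalg.lstsq(A,q[:,2],rcond=None)[0],np.median(q[:,2]),cv2.minEnclosingCircle((q[:,:2]*1000).astype(np.float32)))
s=bot.sense();print(s['wrist_force'],s['joint_vel'].round(3),s['ee_pos'])
E
```

```text
time_s: 43.8
ee_pos: [0.6209, -0.002, 0.0607]
orientation: [0.88, 0.475, 0.0, 0.0]
wrist_force: [-2.5, 0.4, 5.9]
finger_gap: 0.253
gripper_force: 59.8
time_s: 44.3
ee_pos: [0.6184, -0.0019, 0.1169]
orientation: [0.88, 0.475, -0.004, -0.002]
wrist_force: [0.8, 0.4, -0.9]
finger_gap: 0.798
gripper_force: 0.0
time_s: 44.8
ee_pos: [0.5322, -0.1368, 0.1698]
orientation: [0.88, 0.476, 0.0, 0.0]
wrist_force: [-0.4, -0.3, -0.2]
finger_gap: 0.799
gripper_force: 0.0
time_s: 45.3
ee_pos: [0.455, -0.2548, 0.1697]
orientation: [0.881, 0.474, -0.0, 0.0]
wrist_force: [1.7, 1.4, 0.7]
finger_gap: 0.801
gripper_force: 0.0
pull 136 ((-34.7508430480957, 0.6699409484863281), (11.361599922180176, 67.99835968017578), 0.3910922706127167)
knob 71 [ 0.62097468 -0.00232801  0.0807676 ]
lid plane [ 0.00539109 -0.0023587   0.05419702] 0.057651542750879727 ((621.8521118164062, -2.885321855545044), 86.58456420898438)
[ 0.29867561 -0.24770225 -0.59680429] [ 0.038  0.003 -0.005  0.008  0.001  0.006] [ 0.45589031 -0.25363362  0.16976319]
```

View pics/end.png

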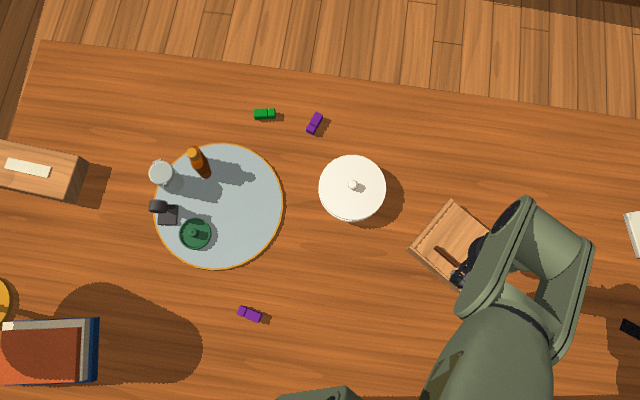

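The lid is back on the bowl at (352,188), level, with the knob at its original height (0.081). The cover is shut (pull at −34.8 mm), the ornaments are undisturbed and the robot is clear.

```bash
python3 -m crank '0 0 0 0;0 0 0 0;0 0 0 0;0 0 0 0'|tail -3; python3 -c "
from cell import hand_in
print(hand_in())"
```

```text
wrist_force: [-0.6, 0.1, 0.0]
finger_gap: 0.803
gripper_force: 0.0
the job is handed in; nothing more can be done
None
```

The job is handed in, with no verdict returned: my last pictures show both tins and both atomisers seated in the case before the cover was slid shut, the lid level in the bowl rim, and the ornaments where they were, at about 46 s of the 200 s allowed.

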